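Trip the hidden latch of the bit case with the release pin

TASK

Open the drill-bit tray of the plywood case: take the release pin (the one with the tall straight wooden handle, not the short one with the mushroom knob) out of the pin rack and push it straight down through the round hole in the top of the case until the hidden latch trips and the tray springs out at the front. Then let go of the pin and leave it standing in the hole with its steel disc resting on the case.

Things in the scene. Friction and masses are not known exactly. Their poses are not given: they have to be found in the camera images.
- pin_grip (a point): Release pin, loose, about 0.07 kg, hanging upright in the rack: round wooden handle 23 mm thick, 59 mm tall; under it a steel disc 42 mm wide, 5 mm thick; under that a steel shaft 10 mm thick, 75 mm long. This point: where to grip, on the axis (z up along it), half-way up the handle, 35 mm above the disc's underside, 29 mm below the handle's top, 110 mm above the shaft's tip.
- rack: Pin rack, a small pale-wood bench fixed to the workbench: 200 mm long (its x), 70 mm wide (y), 100 mm high; origin under its middle. 16 mm holes at x = -55 and +55 mm; the pins hang in them with their discs on its top: raise the release pin over 75 mm to free it. The look-alike in the other hole has a 40 mm mushroom knob, 38 mm high, and a shaft of 30 mm, too short for the latch.
- case_hole (a point): Centre of the round access hole (24 mm, brass ring), in the upper face of the plywood case: 160 deep (x, to its back), 180 wide (y), 100 mm high, fixed. The hole lies 52 mm to +y of the case's middle. 63 mm below is hidden a flat sprung pad, 38 x 36 mm, 3 to 6 N, damped (push slowly): pressed 7 mm it trips and stays down. With the pin's disc down on the case it is pressed 12 mm.
- tray (a joint): How far the drill-bit tray has sprung out of the case's front (towards -x of case_hole), in m: 0 shut, 0.07 fully out. Its wooden front, 160 x 76 mm, has no handle; a spring of about 8 N pushes it out within a second once the latch has tripped.
Mind the look-alikes: they are no part of the job. Leave any blue look-alike of the part that bears pin_grip alone.

How it is judged:
By the outcome, as a careful person would: the job done as asked, in the order asked, and still so for the second after the job is handed in, with the robot touching nothing.
It also fails if it takes over 38 s, if anything falls off the work surface, if the arm or the gripper's body presses on something with over 40 N, if the wrist force passes 120 N, or if a joint passes its speed limit or range.

ROBOT

A 7-joint arm with a two-finger parallel gripper is mounted at the origin on the work surface; the furniture and walls round the work are solid. World frame = base frame: x ahead of the robot, y to its left, z up, the work surface at z = 0. Lengths are in m, angles in rad, forces in N, time in s.
With the tool pointing down it reaches from about 0.35 to 0.9 m from the base axis. Payload 7.2 kg.
Tool frame: the origin (TCP) lies midway between the tips of the shut fingers; the grasp point (between the pads) lies 19 mm behind it; z points along the fingers, y is the direction in which the jaws open and shut (so a half turn about z gives the same grasp; the last joint's range is limited). The gripper opens to 88 mm and grips with 3 to 60 N. Pads are 20 mm wide; open, the fingers measure 115 mm over their backs; the gripper's body (75 mm by 178 mm) begins 61 mm behind the grasp point.
Start: joints at [-1.388, 0.411, -0.013, 1.596, 0.006, 1.134, -0.082], TCP at [0.155, 0.605, 0.223] pointing down, gripper open.
Joint ranges: [-2.95, 2.95], [-0.29, 1.99], [-1.47, 1.44], [0.14, 2.54], [-1.03, 4.17], [0.13, 1.85], [-2.86, 2.86]. Speed limits (rad/s): [2.39, 2.39, 3.01, 3.01, 3.14, 3.14, 3.14].

INTERFACE

Orientations are given as a rotation vector (axis times angle).
In Python, from bench import monitor, imaging, hand_in gives the robot as it stands.
- The arm moves only by the tool drive_tool, never from a script. Its argument "series" is a list of rows, each a list of 2 entries, a list of its own where there are three numbers: the shift along the world's x, y, z in m, then the turn, a rotation vector about the world's x, y, z in degrees. In form: [[[x, y, z], [ax, ay, az]], ...]. A call has exactly 5 rows; each row shifts and turns the commanded pose from where the row before left it; what a row does not reach is not made up. A row lasts 1/10 s, in which the tool goes at most 50 mm and 8.59 degrees, less where a joint would pass 70% of its speed; a pose out of reach is approached as far as the arm can. A call with a gripper value outside its range is refused whole. "hand" is the opening, from -1 (shut) to 1 (fully open), set as the call begins (left out, the last holds). The fingers move at their own pace and stop on an object; "newtons" is the grip in N (left out, the last holds). Time passes only in rows, so rows that do not move let the fingers close, or fill a call up. It gives the time, the measured TCP pose, the force and the opening at its end, in the units of the state.
- monitor.get_obs(): the state, without advancing time (a new reading comes with each control period).
- imaging.camera(name): name is "scene" or "side" or "wrist"; returns the picture (384x512x3 uint8, blue, green, red); there is no depth.
- imaging.get_calibration(name): a dict with "fx", "fy", "cx", "cy" (pixels), "rvec" (rotation vector, rad) and "tvec" (3), from world to camera coordinates, as OpenCV has them. Camera axes: x right, y down, z forward; pixel columns grow to the right and rows downward; lengths in m; the calibration is good to about 2 mm. A picture is of the moment at which its call begins: read the wrist's pose just before it. get_calibration takes no time and is no camera call; for the wrist camera it gives the pose at the moment of the call.
- hand_in(): hands the job in, once; it reports no verdict.
The state is a dict: "t": time; "joint_positions": joint angles; "dq": joint speeds; "tau": joint torques, N m; "eef_pos": TCP position; "orientation": TCP orientation; "ft_force": force on the tool from outside, world axes, zero at the start; "moment": the same for the moment, N m; "finger_gap": finger opening in m.
Only numpy, scipy, OpenCV 4.12 (cv2) and the standard library are available. Lean on these libraries where they do the work, as an engineer would, in place of code of your own. Each camera call takes 0.05 s, during which the arm holds its last target.

## Working session

There is one attempt and no reset: what is moved stays moved. The work goes in short steps, Python scripts to look and compute and a tool call to move; the robot and the scene stay as the last step left them, time stands still between calls to the robot, and variables do not carry over. Pictures are saved under pics/ and viewed, and the job is handed in when it is done.

Besides the shell and the picture viewer there is one more tool, called after "Request:" as name([rows], argument=value, ...), one row to a line, values as JSON. drive_tool: Moves the arm, as the interface text tells. Its arguments: {"type":"object","properties":{"series":{"type":"array"},"hand":{"type":"number"},"newtons":{"type":"number"}},"required":["series"]}

```bash
mkdir -p pics; ls; python3 - <<'E'
from bench import monitor, imaging
import cv2
o=monitor.get_obs()
print({k:o[k] for k in ('t','eef_pos','orientation','finger_gap','ft_force')})
for n in("scene","side","wrist"):
    c=imaging.get_calibration(n);print(n,c)
    cv2.imwrite(f"pics/{n}0.png",imaging.camera(n))
E
```

```text
pics
{'t': 0.0, 'eef_pos': array([0.15500624, 0.60494573, 0.2218152 ]), 'orientation': array([-3.92864622e-01, -3.11685190e+00,  2.52011104e-03]), 'finger_gap': 0.0880790456450528, 'ft_force': array([-0.35894022, -0.42460816, -1.37966222])}
scene {'fx': 453.3457929865409, 'fy': 453.3457929865409, 'cx': 250.16904863481085, 'cy': 195.29781553116925, 'rvec': array([ 2.30187662, -0.66875252,  0.26878037]), 'tvec': array([-0.49481048,  0.22119753,  1.07740673])}
side {'fx': 397.1158026950914, 'fy': 397.1158026950914, 'cx': 251.39364217509902, 'cy': 184.40617954182295, 'rvec': array([ 0.6767944 , -2.23888016,  1.52186211]), 'tvec': array([0.36629657, 0.22498991, 0.50481307])}
wrist {'fx': 298.93761246424316, 'fy': 298.93761246424316, 'cx': 257.22155725049146, 'cy': 193.46243887172287, 'rvec': array([-2.31470276, -1.79658872, -0.22891751]), 'tvec': array([-0.6243779 , -0.03065034,  0.39004295])}
```

View pics/scene0.png

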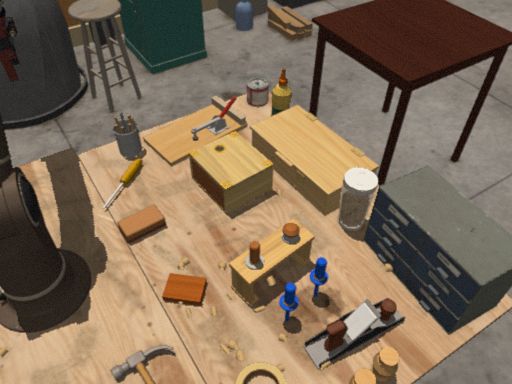

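View pics/side0.png

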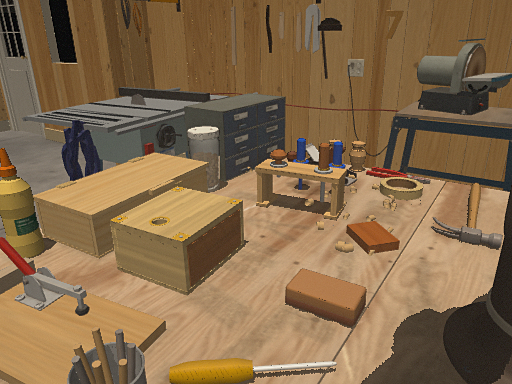

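View pics/wrist0.png

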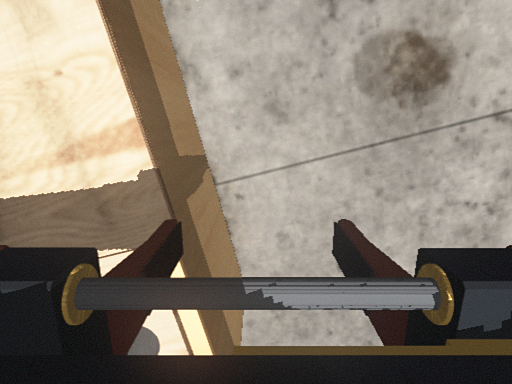

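Candidates in the scene picture: straight wooden handle (254,250), mushroom knob (291,232), and two blue pins (289,300) and (320,270). I choose (254,250) by the description. The case hole is at about (221,150). I'll check these in close crops.

```bash
python3 - <<'E'
import cv2,numpy as np
a=cv2.imread("pics/scene0.png");b=cv2.imread("pics/side0.png")
def cr(im,x,y,w,h,f): return cv2.resize(im[y:y+h,x:x+w],None,fx=f,fy=f,interpolation=cv2.INTER_CUBIC)
c1=cr(a,225,215,100,75,4);c2=cr(a,180,125,100,75,4)
c3=cr(b,250,130,100,75,4);c4=cr(b,110,185,100,75,4)
cv2.imwrite("pics/crop0.png",np.vstack([np.hstack([c1,c2]),np.hstack([c3,c4])]))
E
```

```text
(no output)
```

View pics/crop0.png

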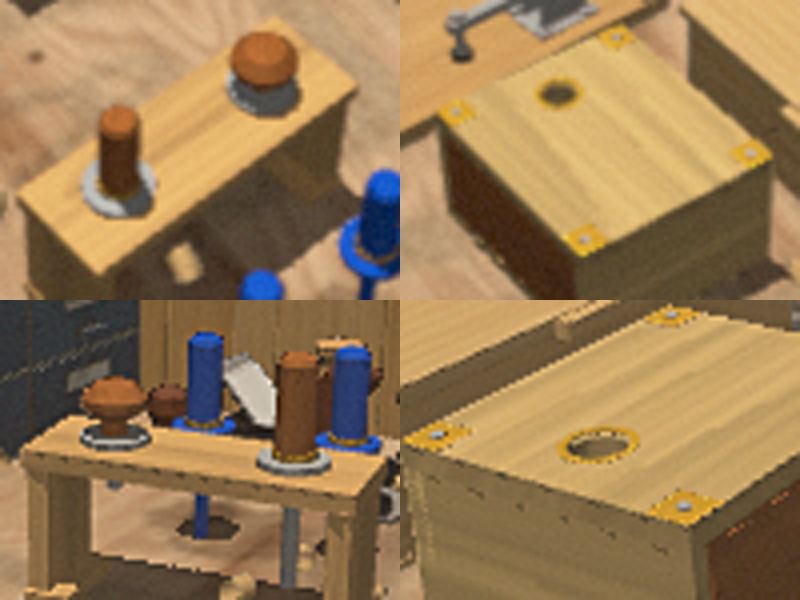

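```bash
cat > h.py <<'E'
import cv2,numpy as np
from bench import imaging
def cal(n):
    c=imaging.get_calibration(n);return np.array([[c['fx'],0,c['cx']],[0,c['fy'],c['cy']],[0,0,1.]]),cv2.Rodrigues(np.array(c['rvec']))[0],np.array(c['tvec'])
def ray(n,p,c=None):
    K,R,t=c or cal(n);d=R.T@np.linalg.inv(K)@np.array([p[0],p[1],1.]);return -R.T@t,d
def onz(n,p,z,c=None):
    o,d=ray(n,p,c);return (o+d*(z-o[2])/d[2]).round(4)
def tri(l):
    A=np.zeros((3,3));b=np.zeros(3)
    for n,p in l:
        o,d=ray(n,p);d/=np.linalg.norm(d);M=np.eye(3)-np.outer(d,d);A+=M;b+=M@o
    return np.linalg.solve(A,b).round(4)
E
python3 - <<'E'
from h import *
for nm,s,d,z in [("top",(254.75,243.5),(324.5,145),.164),("disc",(254.8,261.5),(323.3,170.2),.105),("hole",(219.5,148.3),(159.5,221.5),.1)]:
    print(nm,tri([("scene",s),("side",d)]),onz("scene",s,z),onz("side",d,z))
f=lambda x,y,X,Y:(X+x/4,Y+y/4)
print("rack",[onz("scene",f(x,y,225,215),.1) for x,y in[(20,195),(105,272),(355,88),(277,17)]])
print("case",[onz("scene",f(x-400,y,180,125),.1) for x,y in[(440,108),(578,258),(770,155),(625,28)]])
E
```

```text
top [ 0.4282 -0.2637  0.1617] [ 0.4301 -0.2637  0.164 ] [ 0.4204 -0.2521  0.164 ]
disc [ 0.428  -0.2664  0.1013] [ 0.4281 -0.2679  0.105 ] [ 0.4216 -0.255   0.105 ]
hole [0.5552 0.1134 0.0988] [0.5556 0.1132 0.1   ] [0.5515 0.1157 0.1   ]
rack [array([ 0.3803, -0.2406,  0.1   ]), array([ 0.3933, -0.3078,  0.1   ]), array([ 0.5838, -0.2804,  0.1   ]), array([ 0.5777, -0.2119,  0.1   ])]
case [array([0.4782, 0.1435, 0.1   ]), array([ 0.4859, -0.0347,  0.1   ]), array([ 0.6454, -0.0199,  0.1   ]), array([0.6334, 0.1506, 0.1   ])]
```

```bash
python3 - <<'E'
from h import *
import cv2
a=cv2.imread("pics/scene0.png");b=cv2.imread("pics/side0.png")
print("blue base",onz("scene",(287,318),0),onz("scene",(316,296),0))
# top candidates
print(tri([("scene",(291,286)),("side",(337,142))]),tri([("scene",(321,261)),("side",(301,138.5))]))
print(tri([("scene",(291,286)),("side",(301,138.5))]),tri([("scene",(321,261)),("side",(337,142))]))
E
```

```text
blue base [ 0.4466 -0.375   0.    ] [ 0.5372 -0.3653  0.    ]
[ 0.444  -0.378   0.1382] [ 0.5347 -0.362   0.1385]
[ 0.4908 -0.3513  0.1256] [ 0.4825 -0.3874  0.1542]
```

Request:
drive_tool([
  [[0.034,-0.03,0.018],[0,0,-8]],
  [[0.034,-0.03,0.018],[0,0,-8]],
  [[0.034,-0.03,0.018],[0,0,-8]],
  [[0.034,-0.03,0.018],[0,0,-8]],
  [[0.034,-0.03,0.018],[0,0,-8]],
], hand=1)

```text
t: 0.65
eef_pos: [0.3262, 0.4539, 0.3133]
orientation: [-1.443, -2.79, 0.0]
ft_force: [0.6, 0.6, -0.1]
finger_gap: 0.0876
```

Request:
drive_tool([
  [[0.022,-0.044,0],[0,0,-7]],
  [[0.022,-0.044,0],[0,0,-7]],
  [[0.022,-0.044,0],[0,0,-7]],
  [[0.022,-0.044,0],[0,0,-7]],
  [[0.02,-0.044,0],[0,0,0]],
])

```text
t: 1.15
eef_pos: [0.4337, 0.2334, 0.3127]
orientation: [-2.074, -2.36, -0.0]
ft_force: [0.3, -0.3, -0.1]
finger_gap: 0.0875
```

Request:
drive_tool([
  [[0.012,-0.048,0],[0,0,0]],
  [[0.008,-0.048,0],[0,0,0]],
  [[0,-0.048,0],[0,0,0]],
  [[0,-0.048,0],[0,0,0]],
  [[0,-0.048,0],[0,0,0]],
])

```text
t: 1.65
eef_pos: [0.4526, -0.0065, 0.3126]
orientation: [-2.069, -2.364, -0.001]
ft_force: [1.2, 0.2, -0.0]
finger_gap: 0.0879
```

Request:
drive_tool([
  [[-0.005,-0.048,0],[0,0,0]],
  [[-0.005,-0.048,0],[0,0,0]],
  [[-0.005,-0.048,0],[0,0,0]],
  [[-0.005,-0.048,0],[0,0,0]],
  [[-0.005,-0.048,0],[0,0,0]],
])

```text
t: 2.15
eef_pos: [0.4275, -0.2463, 0.3129]
orientation: [2.068, 2.365, 0.002]
ft_force: [0.7, 1.6, -0.7]
finger_gap: 0.088
```

Request:
drive_tool([
  [[0,-0.017,-0.02],[0,0,0]],
  [[0,0,-0.02],[0,0,0]],
  [[0,0,-0.02],[0,0,0]],
  [[0,0,0],[0,0,0]],
  [[0,0,0],[0,0,0]],
])

```text
t: 2.65
eef_pos: [0.428, -0.2616, 0.2529]
orientation: [-2.069, -2.364, 0.001]
ft_force: [-0.7, 0.1, 0.0]
finger_gap: 0.0879
```

```bash
cat > snap.py <<'E'
import sys,cv2,numpy as np
from bench import monitor, imaging
import pickle
from h import cal
tag=sys.argv[1]
for n in sys.argv[2:]:
    pickle.dump(cal(n),open(f"pics/{n}{tag}.pkl","wb"))
    cv2.imwrite(f"pics/{n}{tag}.png",imaging.camera(n))
o=monitor.get_obs();print({k:np.round(o[k],4).tolist() for k in('t','eef_pos','orientation','joint_positions','finger_gap','ft_force')})
E
python3 snap.py 1 wrist scene
```

```text
{'t': 2.75, 'eef_pos': [0.4286, -0.2617, 0.2537], 'orientation': [2.0675, 2.3637, 0.001], 'joint_positions': [-0.2982, 0.2145, 0.8924, 1.889, -0.1854, 1.1222, 0.7973], 'finger_gap': 0.0875, 'ft_force': [-0.3496, 0.428, -0.4995]}
```

View pics/wrist1.png

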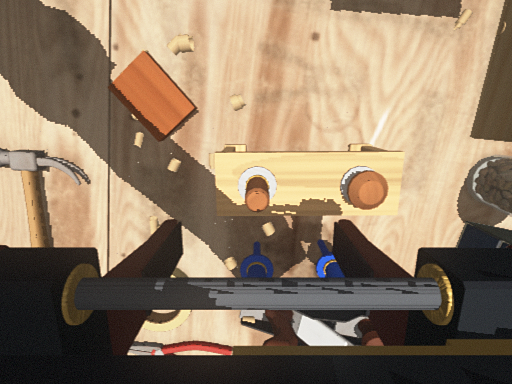

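View pics/scene1.png

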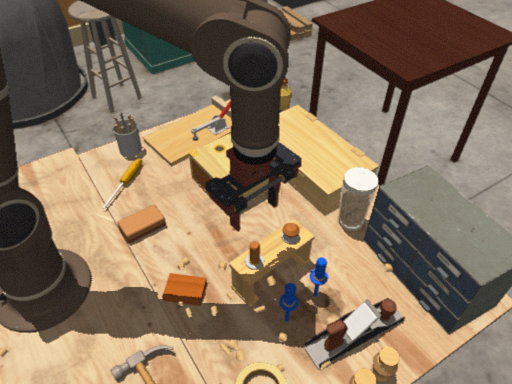

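```bash
python3 - <<'E'
import cv2
a=cv2.imread("pics/wrist1.png")[140:225,205:415]
cv2.imwrite("pics/crop1.png",cv2.resize(a,None,fx=3.8,fy=3.8,interpolation=cv2.INTER_CUBIC))
E
```

```text
(no output)
```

View pics/crop1.png

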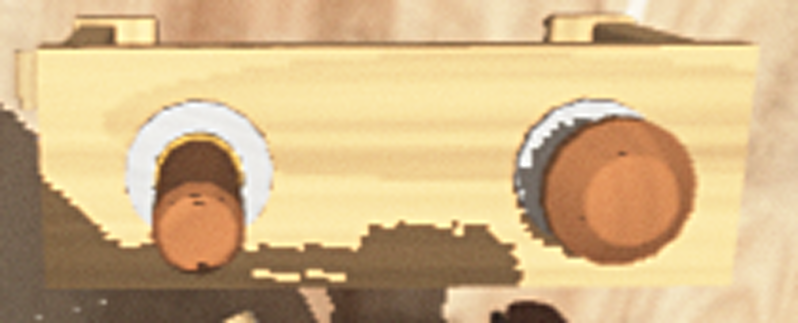

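```bash
python3 - <<'E'
from h import *
import pickle
c=pickle.load(open("pics/wrist1.pkl","rb"))
print(onz("",(257.4,199.7),.164,c),onz("",(257.4,185.3),.105,c))
r=np.array([onz("",(205+x/3.8,140+y/3.8),.1,c) for x,y in[(38,45),(757,45),(735,287),(45,287)]]);print(r,r.mean(0))
m=r.mean(0);
for A,B in((0,1),(3,2)):
    d=r[B]-r[A];d/=np.linalg.norm(d);print(np.degrees(np.arctan2(d[1],d[0])),m-0.055*d)
E
```

```text
[ 0.4284 -0.2638  0.164 ] [ 0.4285 -0.2646  0.105 ]
[[ 0.3796 -0.2359  0.1   ]
 [ 0.5768 -0.2095  0.1   ]
 [ 0.5885 -0.2791  0.1   ]
 [ 0.3885 -0.3059  0.1   ]] [ 0.48335 -0.2576   0.1    ]
7.625091501510007 [ 0.42883634 -0.26489798  0.1       ]
7.632170072364167 [ 0.42883724 -0.26490471  0.1       ]
```

Request:
drive_tool([
  [[0,-0.003,-0.03],[0,0,0]],
  [[0,0,-0.03],[0,0,0]],
  [[0,0,-0.03],[0,0,0]],
  [[0,0,-0.027],[0,0,0]],
  [[0,0,-0.02],[0,0,0]],
])

```text
t: 3.25
eef_pos: [0.4286, -0.2642, 0.1151]
orientation: [2.067, 2.365, 0.001]
ft_force: [-0.7, 0.4, 0.1]
finger_gap: 0.0882
```

Request:
drive_tool([
  [[0,0,0],[0,0,0]],
  [[0,0,0],[0,0,0]],
  [[0,0,0],[0,0,0]],
  [[0,0,0],[0,0,0]],
  [[0,0,0],[0,0,0]],
], hand=-1, newtons=35)

```text
t: 3.75
eef_pos: [0.4287, -0.2646, 0.1165]
orientation: [2.067, 2.364, 0.001]
ft_force: [-0.9, -0.1, -0.1]
finger_gap: 0.0511
```

Request:
drive_tool([
  [[0,0,0],[0,0,0]],
  [[0,0,0],[0,0,0]],
  [[0,0,0],[0,0,0]],
  [[0,0,0],[0,0,0]],
  [[0,0,0],[0,0,0]],
])

```text
t: 4.25
eef_pos: [0.4281, -0.2645, 0.1157]
orientation: [-2.069, -2.364, -0.0]
ft_force: [-0.1, -0.2, 1.2]
finger_gap: 0.0223
```

```bash
python3 snap.py 2 scene side
```

```text
{'t': 4.35, 'eef_pos': [0.4281, -0.2645, 0.1157], 'orientation': [-2.0686, -2.3643, -0.0], 'joint_positions': [-0.1555, 0.4161, 0.784, 2.04, -0.394, 0.8382, 0.9883], 'finger_gap': 0.0225, 'ft_force': [-0.6868, -0.3908, 1.4531]}
```

View pics/side2.png

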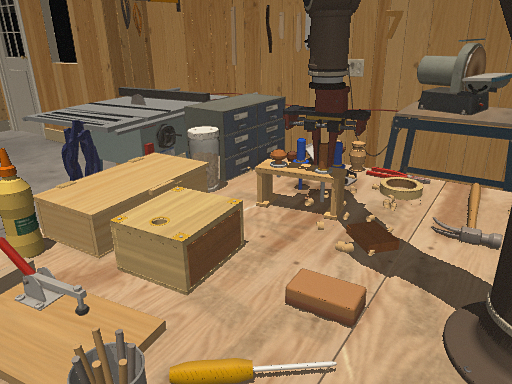

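Request:
drive_tool([
  [[0,0,0.015],[0,0,0]],
  [[0,0,0.025],[0,0,0]],
  [[0,0,0.03],[0,0,0]],
  [[0,0,0.03],[0,0,0]],
  [[0,0,0.03],[0,0,0]],
])

```text
t: 4.85
eef_pos: [0.4278, -0.2645, 0.2466]
orientation: [-2.069, -2.364, 0.001]
ft_force: [-0.0, 0.4, -0.8]
finger_gap: 0.0225
```

Request:
drive_tool([
  [[0.012,0.02,0.005],[0,0,0]],
  [[0.012,0.035,0],[0,0,0]],
  [[0.012,0.035,0],[0,0,0]],
  [[0.012,0.035,0],[0,0,0]],
  [[0.012,0.035,0],[0,0,0]],
])

```text
t: 5.35
eef_pos: [0.4882, -0.1031, 0.2506]
orientation: [-2.069, -2.364, -0.0]
ft_force: [0.7, -0.1, -1.2]
finger_gap: 0.0224
```

```bash
python3 snap.py 3 scene side
```

```text
{'t': 5.45, 'eef_pos': [0.4895, -0.0991, 0.2501], 'orientation': [-2.059, -2.3711, -0.0011], 'joint_positions': [-0.5938, 0.2025, 0.8229, 1.896, -0.1665, 1.1132, 0.4337], 'finger_gap': 0.0224, 'ft_force': [-0.3278, -0.4315, -0.9973]}
```

View pics/side3.png

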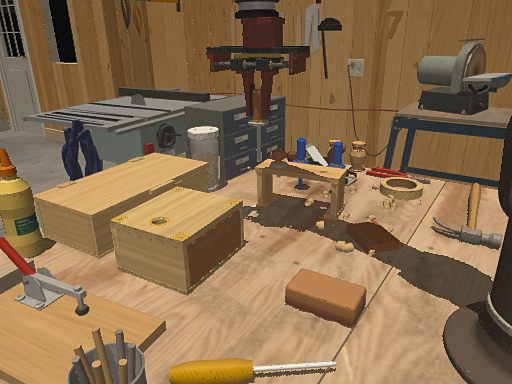

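Request:
drive_tool([
  [[0.013,0.035,0],[0,0,0]],
  [[0.013,0.035,0],[0,0,0]],
  [[0.014,0.035,0],[0,0,0]],
  [[0.014,0.035,0],[0,0,0]],
  [[0.012,0.02,0],[0,0,0]],
])

```text
t: 5.95
eef_pos: [0.5544, 0.0584, 0.2502]
orientation: [-2.065, -2.367, -0.0]
ft_force: [-0.2, 0.2, -0.3]
finger_gap: 0.0223
```

Request:
drive_tool([
  [[0,0,0],[0,0,0]],
  [[0,0,0],[0,0,0]],
  [[0,0,0],[0,0,0]],
  [[0,0,0],[0,0,0]],
  [[0,0,0],[0,0,0]],
])

```text
t: 6.45
eef_pos: [0.5539, 0.0545, 0.2509]
orientation: [-2.07, -2.363, -0.001]
ft_force: [-0.0, 0.5, -0.9]
finger_gap: 0.022
```

```bash
python3 snap.py 4 wrist scene side
```

```text
{'t': 6.6, 'eef_pos': [0.554, 0.0551, 0.2508], 'orientation': [-2.0693, -2.3638, -0.0005], 'joint_positions': [-0.764, 0.3179, 0.7425, 1.7644, -0.234, 1.1496, 0.1827], 'finger_gap': 0.0224, 'ft_force': [0.171, -0.649, -0.7629]}
```

View pics/wrist4.png

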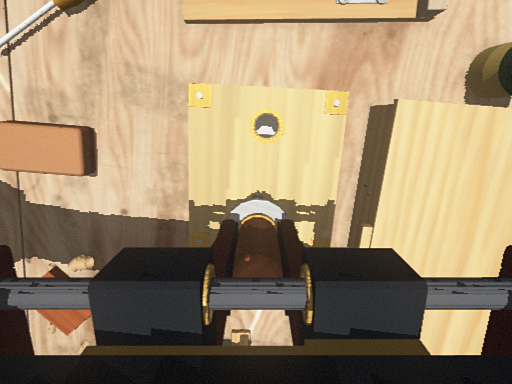

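View pics/side4.png

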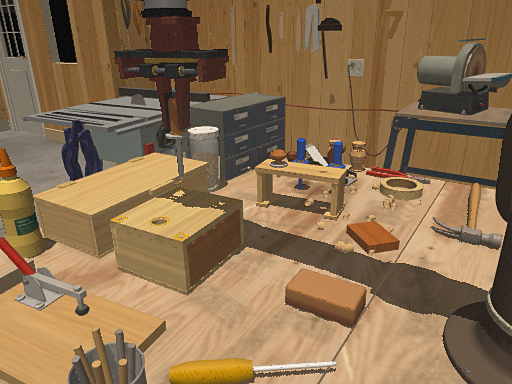

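View pics/scene4.png

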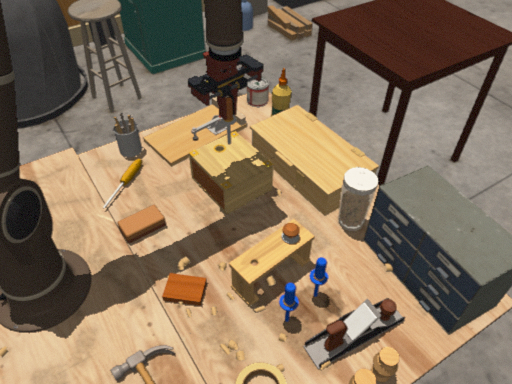

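```bash
python3 - <<'E'
import cv2,numpy as np
def cr(im,x,y,w,h,f): return cv2.resize(im[y:y+h,x:x+w],None,fx=f,fy=f,interpolation=cv2.INTER_CUBIC)
w=cv2.imread("pics/wrist4.png");a=cv2.imread("pics/scene4.png");b=cv2.imread("pics/side4.png")
cv2.imwrite("pics/crop4.png",np.hstack([cr(w,240,100,50,100,5),cr(a,200,90,50,100,5),cr(b,155,110,50,100,5)]))
hsv=cv2.cvtColor(w,cv2.COLOR_BGR2HSV)[105:148,244:290]
m=((hsv[...,1]>170)&(hsv[...,0]>15)&(hsv[...,0]<35)).astype(np.uint8)
p=np.argwhere(m)[:,::-1].astype(np.float32);print(len(p))
if len(p)>10:
    e=cv2.fitEllipse(cv2.convexHull(p));print(np.array(e[0])+[244,105],e)
    from h import *;import pickle
    c=pickle.load(open("pics/wrist4.pkl","rb"));print(onz("",np.array(e[0])+[244,105],.1,c))
def proj(n,X):
    K,R,t=cal(n);q=K@(R@np.array(X)+t);return (q[:2]/q[2]).round(1)
for n,(x,y) in(("scene",(200,90)),("side",(155,110))):
  for z in(.1597,.2347): 
    q=proj(n,(.554,.0551,z));print(n,z,q,(q-[x,y])*5)
E
```

```text
0Traceback (most recent call last):
  File "<stdin>", line 16, in <module>
  File "<stdin>", line 13, in proj
NameError: name 'cal' is not defined
```

View pics/crop4.png

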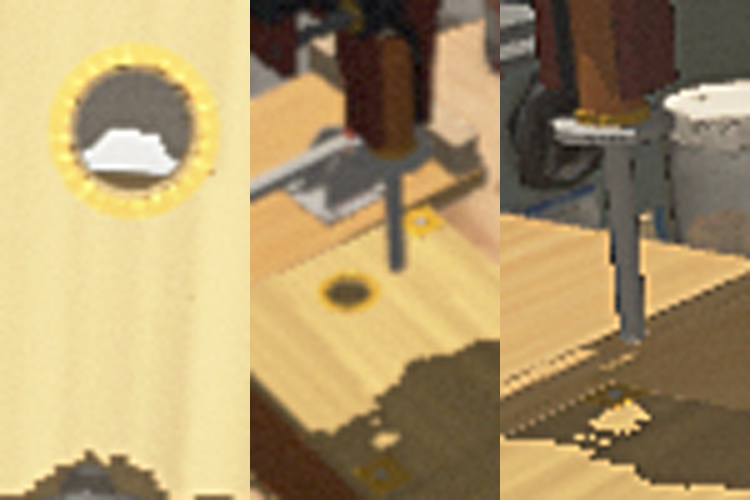

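```bash
python3 - <<'E'
from h import *;import pickle
c=pickle.load(open("pics/wrist4.pkl","rb"));print(onz("",(266.5,126),.1,c))
def proj(n,X):
    K,R,t=cal(n);q=K@(R@np.array(X)+t);return (q[:2]/q[2]).round(1)
for n,(x,y) in(("scene",(200,90)),("side",(155,110))):
  for z in(.1597,.2347): 
    q=proj(n,(.554,.0551,z));print(n,z,q,(q-[x,y])*5)
E
```

```text
[0.5557 0.1137 0.1   ]
scene 0.1597 [228.8 143.4] [144. 267.]
scene 0.2347 [227.8 120.4] [139. 152.]
side 0.1597 [180.5 177.7] [127.5 338.5]
side 0.2347 [176.8 136.1] [109.  130.5]
```

Request:
drive_tool([
  [[0,0.016,0],[0,0,0]],
  [[0.0015,0.018,0],[0,0,0]],
  [[0,0.016,0],[0,0,0]],
  [[0,0.0085,-0.01],[0,0,0]],
  [[0,0,-0.025],[0,0,0]],
])

```text
t: 7.1
eef_pos: [0.5566, 0.1171, 0.216]
orientation: [2.063, 2.367, 0.005]
ft_force: [0.0, -0.2, -1.7]
finger_gap: 0.0228
```

Request:
drive_tool([
  [[0,0,-0.01],[0,0,0]],
  [[0,0,0],[0,0,0]],
  [[0,0,0],[0,0,0]],
  [[0,0,0],[0,0,0]],
  [[0,0,0],[0,0,0]],
])

```text
t: 7.6
eef_pos: [0.5561, 0.1138, 0.2065]
orientation: [2.069, 2.363, 0.002]
ft_force: [1.0, 0.5, -0.8]
finger_gap: 0.0223
```

```bash
python3 snap.py 5 scene side; python3 - <<'E'
import cv2,numpy as np
def cr(im,x,y,w,h,f): return cv2.resize(im[y:y+h,x:x+w],None,fx=f,fy=f,interpolation=cv2.INTER_CUBIC)
a=cv2.imread("pics/scene5.png");b=cv2.imread("pics/side5.png")
cv2.imwrite("pics/crop5.png",np.hstack([cr(a,180,90,80,100,5),cr(b,120,150,80,100,5)]))
E
```

```text
{'t': 7.7, 'eef_pos': [0.5559, 0.1139, 0.2062], 'orientation': [2.0687, 2.3638, 0.0015], 'joint_positions': [-0.8205, 0.3808, 0.7026, 1.795, -0.2784, 1.0658, 0.1158], 'finger_gap': 0.0221, 'ft_force': [0.5525, -0.1708, -0.7867]}
```

View pics/crop5.png

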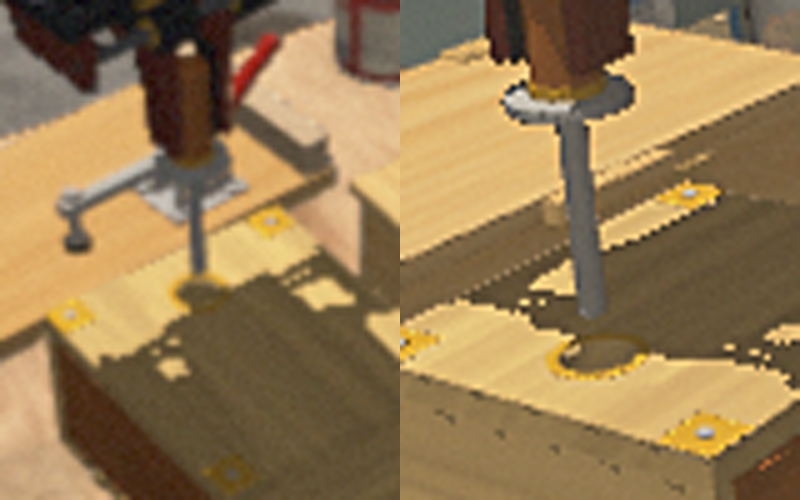

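Request:
drive_tool([
  [[0,0,-0.012],[0,0,0]],
  [[0,0,-0.012],[0,0,0]],
  [[0,0,-0.012],[0,0,0]],
  [[0,0,-0.012],[0,0,0]],
  [[0,0,-0.012],[0,0,0]],
])

```text
t: 8.2
eef_pos: [0.5553, 0.1138, 0.1442]
orientation: [-2.069, -2.364, 0.001]
ft_force: [-0.0, 0.4, -0.1]
finger_gap: 0.022
```

Request:
drive_tool([
  [[0,0,-0.005],[0,0,0]],
  [[0,0,-0.004],[0,0,0]],
  [[0,0,-0.003],[0,0,0]],
  [[0,0,-0.002],[0,0,0]],
  [[0,0,-0.002],[0,0,0]],
])

```text
t: 8.7
eef_pos: [0.5559, 0.114, 0.1298]
orientation: [2.068, 2.364, 0.001]
ft_force: [0.7, 0.7, -1.4]
finger_gap: 0.0226
```

Request:
drive_tool([
  [[0,0,-0.0015],[0,0,0]],
  [[0,0,-0.0015],[0,0,0]],
  [[0,0,-0.0015],[0,0,0]],
  [[0,0,-0.0015],[0,0,0]],
  [[0,0,-0.0015],[0,0,0]],
])

```text
t: 9.2
eef_pos: [0.556, 0.114, 0.1231]
orientation: [2.069, 2.364, 0.002]
ft_force: [-2.3, 0.5, 8.4]
finger_gap: 0.0222
```

Request:
drive_tool([
  [[0,0,-0.001],[0,0,0]],
  [[0,0,-0.001],[0,0,0]],
  [[0,0,-0.001],[0,0,0]],
  [[0,0,-0.001],[0,0,0]],
  [[0,0,-0.001],[0,0,0]],
])

```text
t: 9.7
eef_pos: [0.5555, 0.114, 0.1169]
orientation: [-2.069, -2.364, 0.0]
ft_force: [0.0, -0.3, -1.4]
finger_gap: 0.0224
```

```bash
python3 snap.py 6 scene side
```

```text
{'t': 9.8, 'eef_pos': [0.5554, 0.1139, 0.1168], 'orientation': [-2.0686, -2.3642, 0.0007], 'joint_positions': [-0.7649, 0.4888, 0.6422, 1.8824, -0.3697, 0.8914, 0.1909], 'finger_gap': 0.0226, 'ft_force': [-0.2846, -0.9003, -0.8964]}
```

View pics/side6.png

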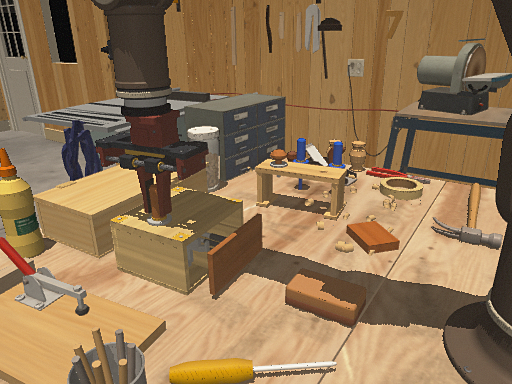

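The tray is out (its front stands at about (235,255)). Next I seat the disc gently.

Request:
drive_tool([
  [[0,0,-0.0005],[0,0,0]],
  [[0,0,-0.0005],[0,0,0]],
  [[0,0,-0.0003],[0,0,0]],
  [[0,0,0],[0,0,0]],
  [[0,0,0],[0,0,0]],
])

```text
t: 10.3
eef_pos: [0.5557, 0.114, 0.1161]
orientation: [2.069, 2.364, 0.0]
ft_force: [-0.4, 0.7, 4.5]
finger_gap: 0.0225
```

Request:
drive_tool([
  [[0,0,0],[0,0,0]],
  [[0,0,0],[0,0,0]],
  [[0,0,0],[0,0,0]],
  [[0,0,0],[0,0,0]],
  [[0,0,0],[0,0,0]],
], hand=0.3)

```text
t: 10.8
eef_pos: [0.5556, 0.1139, 0.1158]
orientation: [2.069, 2.364, -0.0]
ft_force: [-0.7, -0.5, 0.2]
finger_gap: 0.0563
```

Request:
drive_tool([
  [[0,0,0],[0,0,0]],
  [[0,0,0],[0,0,0]],
  [[0,0,0],[0,0,0]],
  [[0,0,0],[0,0,0]],
  [[0,0,0],[0,0,0]],
])

```text
t: 11.3
eef_pos: [0.5556, 0.1139, 0.1159]
orientation: [-2.069, -2.364, -0.0]
ft_force: [-0.6, -0.3, 0.5]
finger_gap: 0.0569
```

```bash
python3 snap.py 7 scene side; python3 - <<'E'
import cv2,numpy as np
def cr(im,x,y,w,h,f): return cv2.resize(im[y:y+h,x:x+w],None,fx=f,fy=f,interpolation=cv2.INTER_CUBIC)
a=cv2.imread("pics/scene7.png");b=cv2.imread("pics/side7.png")
cv2.imwrite("pics/crop7.png",np.hstack([cr(a,180,90,80,100,5),cr(b,120,150,80,100,5)]))
E
```

```text
{'t': 11.4, 'eef_pos': [0.5556, 0.114, 0.1159], 'orientation': [2.0686, 2.3644, 0.0001], 'joint_positions': [-0.764, 0.4901, 0.6413, 1.8831, -0.3711, 0.8891, 0.192], 'finger_gap': 0.0574, 'ft_force': [-0.6834, 0.2233, -0.4213]}
```

View pics/crop7.png

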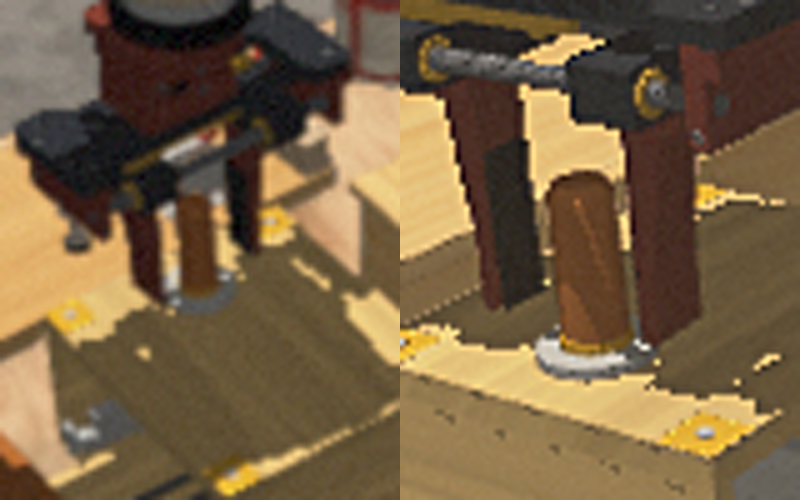

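Released cleanly: the disc is flat on the case and the pin is upright. Now I retreat straight up.

Request:
drive_tool([
  [[0,0,0.015],[0,0,0]],
  [[0,0,0.025],[0,0,0]],
  [[0,0,0.03],[0,0,0]],
  [[0,0,0.03],[0,0,0]],
  [[0,0,0.02],[0,0,0]],
])

```text
t: 11.9
eef_pos: [0.5564, 0.1136, 0.2391]
orientation: [2.069, 2.363, 0.004]
ft_force: [0.0, 0.1, -0.6]
finger_gap: 0.057
```

Request:
drive_tool([
  [[0,0,0],[0,0,0]],
  [[0,0,0],[0,0,0]],
  [[0,0,0],[0,0,0]],
  [[0,0,0],[0,0,0]],
  [[0,0,0],[0,0,0]],
])

```text
t: 12.4
eef_pos: [0.5552, 0.1138, 0.2351]
orientation: [-2.069, -2.364, 0.002]
ft_force: [-0.2, 0.1, 0.4]
finger_gap: 0.0572
```

```bash
python3 snap.py 8 scene side; python3 - <<'E'
import cv2,numpy as np
def cr(im,x,y,w,h,f): return cv2.resize(im[y:y+h,x:x+w],None,fx=f,fy=f,interpolation=cv2.INTER_CUBIC)
a=cv2.imread("pics/scene8.png");b=cv2.imread("pics/side8.png")
cv2.imwrite("pics/crop8.png",np.hstack([cr(a,160,90,130,160,3),cr(b,100,150,130,160,3)]))
E
```

```text
{'t': 12.5, 'eef_pos': [0.5554, 0.1138, 0.2353], 'orientation': [-2.0687, -2.364, 0.0015], 'joint_positions': [-0.8372, 0.3517, 0.719, 1.7591, -0.2536, 1.1267, 0.0949], 'finger_gap': 0.0568, 'ft_force': [0.1962, -0.2018, -0.2424]}
```

View pics/crop8.png

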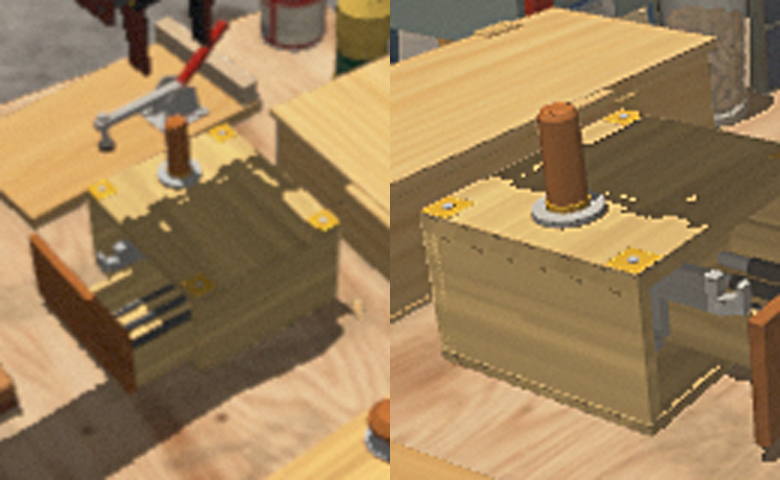

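View pics/scene8.png

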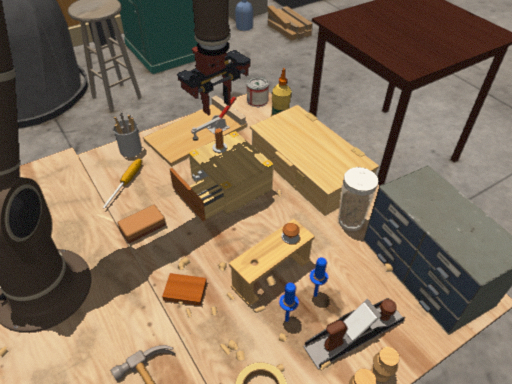

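The pin stands in the hole with its disc flat on the case, the tray is out, and the gripper is clear above. The mushroom pin and the blue pins are untouched.

```bash
python3 -c "
from bench import hand_in
print(hand_in())"
```

```text
the job is handed in; nothing more can be done
None
```

The drill-bit tray is open and the release pin is standing in the case hole with its disc on the case. I took the straight-handled pin from the rack and pushed it slowly down until the latch tripped. I then seated the disc with about 4.5 N, let go and moved the gripper straight up. I handed in at about 12.5 s of the 38 s allowed.

- **Tray and pin:** the last pictures show the tray out, by eye fully so (I didn't measure how far). The pin is upright, and the gripper is about 70 mm above the handle's top.
- **Look-alikes:** the mushroom-knob pin and both blue pins are where they were at the start.
- **Forces:** the highest wrist force I read was about 9 N, while pressing the pad.
- **Disagreement:** at the first look, the side camera alone put the pin about 12 mm away from where the scene camera did. The wrist camera agreed with the scene camera, so I used that position, and the grasp was good.

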